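# Open the child-resistant brush-cleaner bottle

### The arm

A 7-joint arm with a two-finger parallel gripper is mounted at the origin on the work surface. World frame = base frame: x ahead of the robot, y to its left, z up, the work surface at z = 0. Lengths are in m, angles in rad, forces in N, time in s.
With the tool pointing down it reaches from about 0.425 to 0.8 m from the base axis. Payload 8.3 kg.
Tool frame: the origin (TCP) lies at the very end of the fingers, on their centre line; the grasp point (between the pads) lies ctrl.grasp_offset behind it (ctrl.grasp_offset is the distance from the TCP to the grasp point, in m); z points along the fingers, y is the line along which they close (so a half turn about z gives the same grasp; the last joint's range is limited). The gripper opens to 85 mm and grips with 20 to 120 N. Pads are 22 mm wide; open, the fingers measure 114 mm over their backs; the gripper's body (76 mm by 85 mm) begins 54 mm behind the grasp point. The pads swing forward as they close: fully open they stand 13 mm farther back than shut.
Start: joints at [1.201, 0.383, 0.016, 1.37, -0.006, 1.388, -0.046], TCP at [0.189, -0.596, 0.231] pointing down, gripper open.
Joint ranges: [-2.95, 2.95], [-0.25, 2.06], [-1.52, 1.56], [0.18, 2.33], [-1.44, 4.58], [0.02, 2.06], [-3.01, 3.01]. Speed limits (rad/s): [2.39, 2.39, 3.01, 3.01, 3.14, 3.14, 3.14].

### API

Orientations are given as a 3x3 rotation matrix whose columns are the frame's x, y, z axes.
In Python, from cell import ctrl gives the robot as it stands.
- The arm moves only by the shell command python3 -m jog 'ROWS' [OPENING]. ROWS is JSON, one flat list of numbers, 4 for each row, row after row: the shift along the tool's x, y, z as a fraction of full scale, then the turn about the tool's z as a fraction of full scale. In form: [tx, ty, tz, yaw, tx, ty, tz, yaw, ...]. A call has 1 to 5 rows; each row shifts and turns the commanded pose from where the row before left it, along the tool's axes as they then stand; what a row does not reach is not made up. Full scale, the value 1, is 40 mm for a shift and 0.1 rad for a turn. A row lasts 1/12 s, in which the tool goes at most 41.7 mm and 7.16 degrees, less where a joint would pass 70% of its speed; a pose out of reach is approached as far as the arm can. A call with a number of a shift or a turn outside -1 to 1 is refused whole. A call with a gripper value outside its range is refused whole. OPENING is the gripper's target within -1 to 1 (fully open at 1, half-way at 0, shut at -1), set as the call begins (- or left out, the last holds). The fingers move at their own pace and stop on an object; the grip force is fixed at half the most. Time passes only in rows, so rows that do not move let the fingers close. It gives the time, the measured TCP pose, the force, the opening and the grip force at its end, in the units of the state.
- ctrl.get_state(): the state, without advancing time (a new reading comes with each control period).
- ctrl.camera(name): name is "scene" or "side" or "wrist"; returns the picture (384x512x3 uint8, blue, green, red); there is no depth.
- ctrl.camera_info(name): a dict with "fx", "fy", "cx", "cy" (pixels), "dist" ([k1, k2, p1, p2, k3] as OpenCV has them; the pictures are not rectified), "rvec" (rotation vector, rad) and "tvec" (3), from world to camera coordinates, as OpenCV has them. Camera axes: x right, y down, z forward; pixel columns grow to the right and rows downward; lengths in m; the calibration is good to about 2 mm. A picture is of the moment at which its call begins: read the wrist's pose just before it. camera_info takes no time and is no camera call; for the wrist camera it gives the pose at the moment of the call.
- ctrl.job_done(): hands the job in; it is judged then, once.
Trained networks look in the newest picture that a camera, given by its name, has taken for a name from the list of things; names that differ only in an ending like _2 or _b are one class to them, and where a whole thing is asked for, a point or a joint stands for the part that bears it (a point fixed in the world has none). Each returns a list of dicts, best first, with "score" (0 to 1); they miss things now and then, are a little off and sometimes report something else, mostly with a low value. They report only what shows in the picture. A call takes as long as a camera call. They do not tell look-alikes from the thing itself.
- ctrl.cut_out(query, camera): "pixels" (384x512 bool, what is visible of it) and "centre" ([column, row] in pixels, amid what is visible of it).
The state is a dict: "clock": time; "q": joint angles; "dq": joint speeds; "joint_efforts": joint torques, N m; "tcp_pos": TCP position; "orientation": TCP orientation; "ft_force": force on the tool from outside, world axes, zero at the start; "ft_torque": the same for the moment, N m; "opening": opening from 0.0 (shut) to 1.0 (fully open); "grip_force": force on a finger pad.
Only numpy, scipy, OpenCV 4.12 (cv2) and the standard library are available. Lean on these libraries where they do the work, as an engineer would, in place of code of your own. Each camera call takes 0.05 s, during which the arm holds its last target. There are 200 camera calls.

### The job

Open the square white bottle of brush cleaner: push its red child-resistant cap down against its spring and keep it down while you turn it anticlockwise, past its ratchet, until you feel it come free; then lift it off and set it down right way up on the flat middle of the white saucer, letting go only once it stands there. Press and turn it firmly but never wrench it against its stops, and leave the bottle standing in its plywood caddy and everything else where it is.

Things in the scene. Friction and masses are not known exactly. Their poses are not given: they have to be found in the camera images.
- cap_center (a point): Red ribbed round cap, 50 mm in diameter, 32 mm high, 52 g, flat closed top with a thin white ring. This point is on its axis half-way up (16 mm under the top, 16 mm above the skirt's edge); z up along the axis. Push-and-turn closure: a spring holds it locked with this point 2 mm below the bottle's mouth; once free and let up it springs to 0.5 mm above the mouth and lifts straight off.
- cap_top (a point): Centre of the cap's flat top. Pushing the cap down takes 6.5 N to start, 18 N to reach the bottom, 4.5 mm down, where it goes stiff (15 N per mm more). Less than 3.5 mm down, two lugs inside the skirt catch on a square ratchet tooth under the neck's rim. Let up before it is free, it stays where it is left; lifted then, it catches, and pulling harder than the bottle's weight lifts the bottle.
- cap_skirt (a point): Centre of the skirt's lower edge. Not pushed, the cap only turns idly to and fro. Kept down it turns anticlockwise (seen from above) past the tooth and comes free 35 to 124 degrees from its start: different each time, not to be seen, only felt. Free for the next 28 degrees, up to a solid end stop. New grips between turns are fine. Over 80 N between cap and neck (about 1.4 N m of twist) breaks it.
- bottle_mouth (a point): Centre of the rim of the white bottle's neck, on its axis; z up, x and y square to the flat sides. Square bottle 88 x 88 mm, white, blue label, 0.6 to 0.9 kg, sides straight up to 145 mm above its base, sloping in to the 32 mm neck at 165 mm, rim at 205 mm. Stands loose in a caddy pocket, 1.5 mm play all round, so it cannot turn. Fingertips have room down to 15 mm below the locked cap's skirt.
- saucer_in (a point): Centre of the flat inner floor of the round white saucer, 5 mm above the table; flat floor about 80 mm across, rim 150 mm across and 16 mm above the table. z up. It lies loose on the table, 250 g.
- caddy: Plywood caddy screwed to the table, 109 x 209 mm, walls 69 mm high and 9 mm thick, with two 91 mm square pockets side by side along its y axis (centres 50 mm either side of the origin, floor 9 mm above the table). The white bottle may be in either pocket. Origin: centre of its underside.
- oil_bottle: squat square amber glass oil bottle, 88 mm wide, 130 mm high, black screw cap; stands in the caddy's other pocket; origin under its centre
- glue_bottle: round white glue bottle with a yellow nozzle, 68 mm across, 218 mm high; origin under its centre
- tumbler: striped ceramic tumbler, 80 mm across, 92 mm high; origin under its centre
- notebook: dark notebook 150 x 210 x 16 mm; origin under its centre
- headphones: black headphones lying on the notebook, about 165 x 215 mm, 34 mm high; origin under their centre
- offcut: timber offcut 45 x 130 x 35 mm; origin under its centre
- tape: roll of masking tape, 104 mm across, 25 mm high; origin under its centre
- brush_jar: glass jar 76 mm across, 100 mm high, with paint brushes standing in it up to 250 mm; origin under its centre
Not all that is in view belongs to the job. Of the things that look like the part that bears cap_center, the smaller one is meant. Leave any black or green look-alike of the part that bears bottle_mouth alone.

How it is judged:
On the way, in this order (a step that is already met when the one before it is completed fails the run):
1. the cap is pushed down on the neck, so far that its lugs clear the ratchet (3.5 mm below its locked height) (z of cap_center in the frame of bottle_mouth between -0.009 and -0.0055 m and horizontal distance between cap_center and bottle_mouth below 0.006 m), for 0.1 s.
2. the cap is lifted clear of the neck, the bottle still standing in the caddy (z of cap_center in the frame of bottle_mouth above 0.03 m and z of bottle_mouth in the frame of caddy between 0.209 and 0.219 m and angle between bottle_mouth's own z axis and vertical below 0.06 rad and distance of bottle_mouth from where it was at the start of the episode below 0.015 m), for 0.1 s.
3. the cap stands upright on the saucer's floor while the fingers still hold it (z of cap_center in the frame of saucer_in between 0.012 and 0.021 m and horizontal distance between cap_center and saucer_in below 0.025 m and angle between cap_center's own z axis and vertical below 0.15 rad and contact force between the fingers and cap above 1 N), for 0.1 s.
At the end, for the whole second after the job is handed in: The cap stands right way up, flat and at rest on the saucer's floor, its axis within 25 mm of the saucer's centre; the white bottle stands fully down and upright in its pocket of the caddy (within 15 mm of where it stood); the bystanders are within 30 mm of where they were (horizontal distance between cap_center and saucer_in below 0.025 m and z of cap_center in the frame of saucer_in between 0.013 and 0.019 m and angle between cap_center's own z axis and vertical below 0.1 rad and linear speed of cap below 0.02 m/s and z of bottle_mouth in the frame of caddy between 0.209 and 0.219 m and angle between bottle_mouth's own z axis and vertical below 0.06 rad and distance of bottle_mouth from where it was at the start of the episode below 0.015 m and distance of each of oil_bottle, glue_bottle, tumbler, notebook, headphones, offcut, tape, brush_jar from where it was at the start of the episode below 0.03 m); the robot touches nothing.
It fails at once if the cap is forced or wrenched against the neck with more than 80 N (contact force between cap and bottle above 80 N).
It fails at once if the bottle is pulled up or pushed over: its mouth moves more than 20 mm (distance of bottle_mouth from where it was at the start of the episode above 0.02 m).
It fails at once if a bystander is moved more than 30 mm (distance of any of oil_bottle, glue_bottle, tumbler, notebook, headphones, offcut, tape, brush_jar from where it was at the start of the episode above 0.03 m).
It also fails if it takes over 61 s, if anything falls off the work surface, if the arm or the gripper's body presses on something with over 40 N, if the wrist force passes 120 N, or if a joint passes its speed limit or range.

## Working session

There is one attempt and no reset: what is moved stays moved. The work goes in short steps, Python scripts to look and compute and a shell command to move; the robot and the scene stay as the last step left them, time stands still between calls to the robot, and variables do not carry over. Pictures are saved under pics/ and viewed, at most 10 in all, crops included, and the job is handed in when it is done.

```bash
mkdir -p pics; ls
cat > h.py <<'E'
from cell import ctrl
import numpy as np, cv2
def ray(cam,px,info=None):
    i=info or ctrl.camera_info(cam)
    K=np.array([[i['fx'],0,i['cx']],[0,i['fy'],i['cy']],[0,0,1]])
    u=cv2.undistortPoints(np.array([[px]],float),K,np.array(i['dist'],float)).ravel()
    R=cv2.Rodrigues(np.array(i['rvec'],float))[0];t=np.array(i['tvec'],float).ravel()
    return -R.T@t, R.T@np.array([u[0],u[1],1])
def at_z(cam,px,z,info=None):
    o,d=ray(cam,px,info);return o+d*(z-o[2])/d[2]
def tri(rays):
    A=0;b=0
    for o,d in rays:
        d=d/np.linalg.norm(d);P=np.eye(3)-np.outer(d,d);A=A+P;b=b+P@o
    return np.linalg.solve(A,b)
E
python3 - <<'E'
from h import *
a=ctrl.camera('scene');b=ctrl.camera('side')
for c in('scene','side'):
  for q in('cap_center','bottle_mouth','saucer_in','caddy'):
    for r in ctrl.cut_out(q,c)[:4]: 
      p=r['pixels'];ys,xs=np.where(p);print(c,q,round(r['score'],2),np.round(r['centre']),p.sum(),xs.min(),xs.max(),ys.min(),ys.max())
cv2.imwrite('pics/a.png',cv2.resize(np.vstack([a,b]),None,fx=.78,fy=.78))
s=ctrl.get_state();print(s,ctrl.grasp_offset)
E
```

```text
pics
scene cap_center 0.76 [272. 214.] 212 265 280 208 224
scene cap_center 0.7 [277. 295.] 475 266 288 284 309
scene bottle_mouth 0.86 [344. 234.] 1580 321 362 202 259
scene bottle_mouth 0.65 [286. 197.] 1174 269 301 171 225
scene bottle_mouth 0.55 [271. 242.] 1106 253 289 224 262
scene saucer_in 0.73 [217. 186.] 558 200 233 175 195
scene saucer_in 0.64 [271. 215.] 234 265 280 208 224
scene saucer_in 0.32 [211. 152.] 427 192 238 140 166
scene caddy 0.82 [263. 258.] 1166 227 293 231 280
scene caddy 0.67 [294. 332.] 1327 281 312 300 358
scene caddy 0.45 [275. 216.] 279 264 280 207 226
side cap_center 0.59 [259. 138.] 212 251 265 131 146
side bottle_mouth 0.78 [187. 169.] 1337 170 203 139 194
side bottle_mouth 0.74 [222. 213.] 1707 202 240 180 241
side saucer_in 0.67 [294. 288.] 1666 268 317 265 306
side caddy 0.64 [263. 202.] 1060 237 293 166 216
{'clock': 0.5, 'q': array([ 1.20110265,  0.38341394,  0.01639416,  1.37012232, -0.00629262,
        1.38820081, -0.0464892 ]), 'dq': array([ 0.00121732, -0.00048254,  0.0010521 , -0.00056331,  0.00045741,
       -0.00202217, -0.00033255]), 'joint_efforts': array([-9.22997060e-04, -6.26750493e+01,  8.41784924e-01, -3.71763003e+01,
        1.65049348e-02,  3.64032036e-03, -3.39259407e-05]), 'tcp_pos': array([ 0.18878868, -0.59577577,  0.23126049]), 'orientation': array([[ 9.53287592e-01,  3.02064176e-01,  1.92169523e-05],
       [ 3.02064172e-01, -9.53287587e-01,  1.07616732e-04],
       [ 5.08264415e-05, -9.67849425e-05, -9.99999994e-01]]), 'ft_force': array([0.02506358, 0.24058252, 0.41776342]), 'ft_torque': array([0.00591909, 0.07206809, 0.00060036]), 'grip_force': 0.0, 'opening': 1.0014183196699367} 0.0187
```

View pics/a.png

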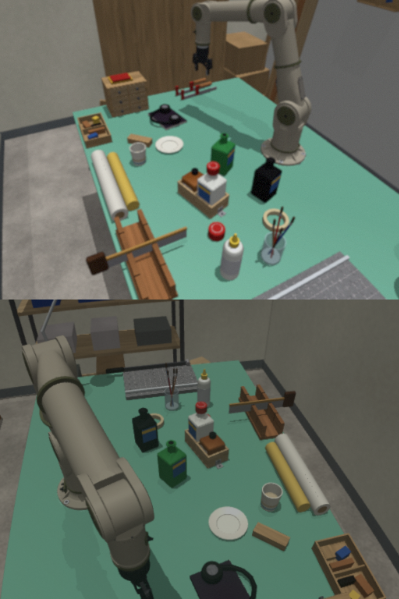

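The white bottle with the red cap shows at (272,214) in the scene picture and (259,138) in the side picture. The saucer is at (217,186) and (294,288). The red cap on the table, (277,295) in the scene picture, is the larger look-alike. The green and black bottles are decoys.

Run:
```python
from h import *
p=tri([ray('scene',(272,215)),ray('side',(259,138))]);print('cap',p)
p=tri([ray('scene',(217,186)),ray('side',(294,288))]);print('saucer',p, at_z('scene',(217,186),.01),at_z('side',(294,288),.01))
for n,c in(('green',((286,197),(222,213))),('black',((344,234),(187,169)))):
  print(n,tri([ray('scene',c[0]),ray('side',c[1])]))
print('caddy',tri([ray('scene',(263,258)),ray('side',(263,202))]))
i=ctrl.camera_info('wrist');print(i)
for c in('scene','side'):
  img=ctrl.camera(c)
  for q in('brush_jar','glue_bottle','tumbler','oil_bottle'):
    for r in ctrl.cut_out(q,c)[:1]: print(c,q,r['score'],r['centre'],at_z(c,r['centre'],.06))
```

```text
cap [0.53201114 0.16201466 0.21398254]
saucer [ 0.5322075 -0.3033307  0.0049456] [ 0.5317515  -0.29589882  0.01      ] [ 0.53368619 -0.30760335  0.01      ]
green [ 0.36459148 -0.030471    0.08511683]
black [0.28084527 0.21839959 0.07592121]
caddy [ 0.5324902   0.10697329 -0.03386012]
{'fx': 341.1335562091274, 'fy': 341.1335562091274, 'cx': 257.7236630047852, 'cy': 191.87188004919693, 'dist': array([-0.05257168,  0.        ,  0.        ,  0.        ,  0.        ]), 'rvec': array([-2.31326133,  1.69444098,  0.27640555]), 'tvec': array([-0.62465497, -0.04120147,  0.38056261])}
scene brush_jar 0.93 [349.9, 312.2] [0.43958003 0.47055961 0.06      ]
scene glue_bottle 0.86 [297.1, 330.4] [0.60397364 0.45400641 0.06      ]
scene tumbler 0.73 [178.0, 198.1] [ 0.71870308 -0.22637962  0.06      ]
scene oil_bottle 0.79 [249.7, 228.2] [0.54394441 0.04037651 0.06      ]
side glue_bottle 0.91 [260.7, 114.3] [0.62923713 0.52339212 0.06      ]
side tumbler 0.77 [345.9, 252.0] [ 0.71104873 -0.24969416  0.06      ]
side oil_bottle 0.63 [272.5, 188.0] [0.56380073 0.07156324 0.06      ]
```

```bash
python3 -m jog '[0.86,-0.37,-0.3,0,0.86,-0.37,-0.3,0,0.86,-0.37,-0.3,0,0.86,-0.37,-0.3,0,0.86,-0.37,-0.3,0]' 1; python3 -m jog '[0.86,-0.37,-0.3,0,0.86,-0.37,-0.3,0,0.86,-0.37,-0.3,0,0.86,-0.37,0,0,0.86,-0.37,0,0]';python3 -m jog '[0,0,0,0,0,0,0,0,0,0,0,0]'
python3 - <<'E'
from h import *
i=ctrl.camera_info('wrist');s=ctrl.get_state()
img=ctrl.camera('wrist');cv2.imwrite('pics/b.png',img)
R=cv2.Rodrigues(np.array(i['rvec']))[0];o=-R.T@np.array(i['tvec'])
T=s['orientation'];print(s['clock'],s['q'].round(3),s['tcp_pos'],T.round(3),'cam in tool',T.T@(o-s['tcp_pos']),'camz',T.T@R[2])
for r in ctrl.cut_out('saucer_in','wrist')[:3]:
  p=r['pixels'];ys,xs=np.where(p);print(r['score'],r['centre'],p.sum(),xs.min(),xs.max(),ys.min(),ys.max(),at_z('wrist',r['centre'],.012,i))
E
```

```text
clock: 1.42
tcp_pos: [0.3315, -0.472, 0.2921]
orientation: [[0.953, 0.302, 0.0], [0.302, -0.953, -0.0], [0.0, 0.0, -1.0]]
ft_force: [0.7, 0.1, 0.3]
opening: 1.0
grip_force: 0.0
clock: 1.83
tcp_pos: [0.4735, -0.3496, 0.3287]
orientation: [[0.953, 0.302, 0.002], [0.302, -0.953, -0.001], [0.001, 0.002, -1.0]]
ft_force: [-0.1, -0.9, -0.4]
opening: 0.999
grip_force: 0.0
clock: 2.08
tcp_pos: [0.4718, -0.3511, 0.3272]
orientation: [[0.953, 0.302, -0.001], [0.302, -0.953, -0.0], [-0.001, 0.0, -1.0]]
ft_force: [-0.8, -0.1, -0.4]
opening: 0.997
grip_force: 0.0
2.0833 [ 0.722  0.288 -0.182  1.29   0.052  1.568 -0.716] [ 0.47178724 -0.35105855  0.3271628 ] [[ 0.953  0.302 -0.001]
 [ 0.302 -0.953 -0.   ]
 [-0.001  0.    -1.   ]] cam in tool [ 0.08169666 -0.00035478 -0.14278476] camz [-3.18124046e-01  1.82587352e-04  9.48049080e-01]
0.56 [236.3, 83.7] 10803 177 292 26 144 [ 0.53454123 -0.30206069  0.012     ]
0.48 [415.3, 217.2] 6851 315 462 134 260 [ 0.43537472 -0.60539829  0.012     ]
```

View pics/b.png

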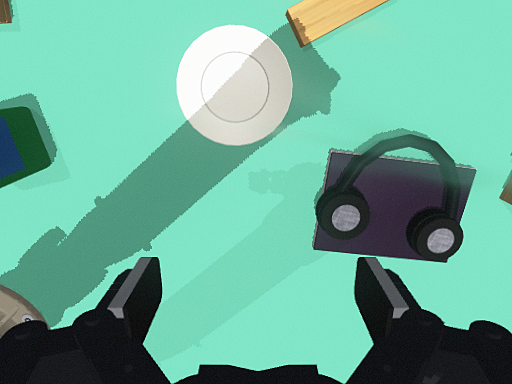

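Wrist picture: the saucer's rim is centred at about (236,84) and its floor ring at about (235,87), giving roughly (0.534,-0.302). That agrees with the first estimate, so I'm going on to the cap.

```bash
python3 -m jog '[0.41,-0.9,0,0,0.41,-0.9,0,0,0.41,-0.9,0,0,0.41,-0.9,0,0,0.41,-0.9,0,0]' >/dev/null; python3 -m jog '[0.41,-0.9,0,0,0.41,-0.9,0,0,0.41,-0.9,0,0,0.41,-0.9,0,0,0.41,-0.9,0,0]'>/dev/null;python3 -m jog '[0.41,-0.9,0,0,0.41,-0.9,0,0,0.41,-0.9,0,0,0,0,0,0,0,0,0,0]'
cat > look.py <<'E'
from h import *
import sys
q,z,name=sys.argv[1],float(sys.argv[2]),sys.argv[3]
i=ctrl.camera_info('wrist');s=ctrl.get_state()
img=ctrl.camera('wrist');cv2.imwrite('pics/%s.png'%name,img)
T=s['orientation'];print(s['clock'],s['q'].round(3),s['tcp_pos'].round(4))
for r in ctrl.cut_out(q,'wrist')[:3]:
  p=r['pixels'];ys,xs=np.where(p);c=cv2.minEnclosingCircle(np.c_[xs,ys].astype(np.float32))
  w=at_z('wrist',r['centre'],z,i);print(r['score'],r['centre'],c,p.sum(),w.round(4),'tool d',(T.T@(w-s['tcp_pos'])).round(4))
E
python3 look.py cap_center .222 c
```

```text
clock: 3.43
tcp_pos: [0.5336, 0.1614, 0.3271]
orientation: [[0.952, 0.305, -0.001], [0.305, -0.952, 0.001], [-0.0, -0.001, -1.0]]
ft_force: [0.1, -0.8, -0.1]
opening: 0.998
grip_force: 0.0
3.4333 [ 0.085  0.255 -0.55   1.362  0.131  1.561 -1.712] [0.5336 0.1614 0.3271]
0.94 [252.3, 189.7] ((253.09088134765625, 190.62100219726562), 36.528411865234375) 3850 [0.5325 0.1659 0.222 ] tool d [ 0.0003 -0.0045  0.1051]
0.84 [157.1, 71.9] ((156.7338409423828, 70.80988311767578), 30.73774528503418) 2671 [0.5943 0.2545 0.222 ] tool d [ 0.0862 -0.07    0.1051]
```

View pics/c.png

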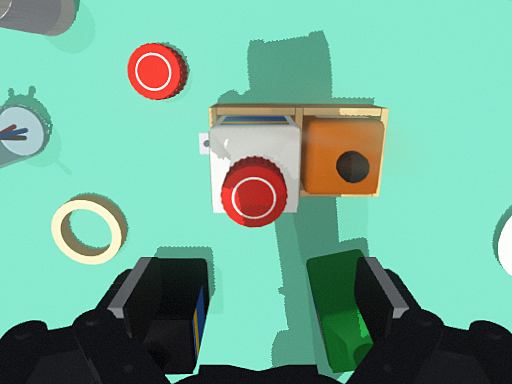

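The ring on the cap's top is centred at (254,197). The amber oil bottle is in the other pocket and the larger look-alike cap is at (157,72) on the table.

Run:
```python
from h import *
s=ctrl.get_state();w=at_z('wrist',(254.2,197.3),.228);print(w,s['orientation'].T@(w-s['tcp_pos']),s['ft_torque'])
w=at_z('wrist',(254.2,197.3),.228)
```

```text
[0.52984251 0.15957434 0.228     ] [-0.00379499 -0.00296726  0.09921136] [-0.04433161 -0.06939419 -0.01223433]
```

```bash
python3 -m jog '[-0.09,-0.06,0.65,0,0,0,0.65,0,0,0,0.65,0,0,0,0.6,0,0,0,0.5,0]' 1;python3 -m jog '[0,0,0.2,0,0,0,0,0,0,0,0,0]' 1; python3 look.py cap_center .228 d
```

```text
clock: 3.95
tcp_pos: [0.5299, 0.1577, 0.2037]
orientation: [[0.955, 0.298, -0.001], [0.298, -0.955, -0.001], [-0.001, 0.001, -1.0]]
ft_force: [0.1, -0.2, -0.5]
opening: 1.001
grip_force: 0.0
clock: 4.2
tcp_pos: [0.5303, 0.1597, 0.1981]
orientation: [[0.954, 0.3, 0.001], [0.3, -0.954, -0.0], [0.0, 0.0, -1.0]]
ft_force: [0.0, -0.1, 0.7]
opening: 0.996
grip_force: 0.0
4.2 [ 0.094  0.295 -0.544  1.601  0.158  1.289 -1.741] [0.5303 0.1597 0.1981]
0.82 [245.8, 282.2] ((246.63307189941406, 278.62493896484375), 69.57746124267578) 13864 [0.5356 0.1665 0.228 ] tool d [ 0.0072 -0.005  -0.0299]
0.75 [113.9, 63.8] ((112.5, 64.5), 45.436866760253906) 5601 [0.599  0.2291 0.228 ] tool d [ 0.0864 -0.0456 -0.0299]
```

View pics/d.png

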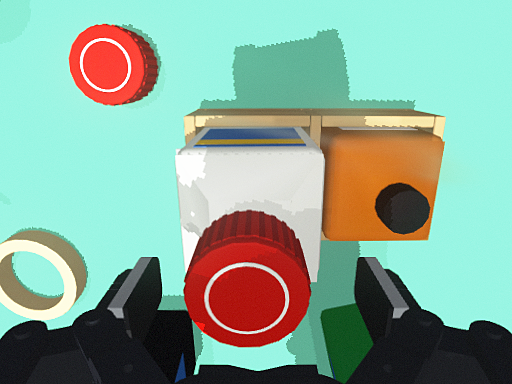

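The cap is between the fingers, with its ring centred at (247,298). That is about 3.5 mm left of the finger mid-line at column 258.

Run:
```python
from h import *
s=ctrl.get_state();w=at_z('wrist',(247,298),.228);print(w,s['orientation'].T@(w-s['tcp_pos']),s['ft_torque'])
```

```text
[0.5285614  0.16481952 0.228     ] [-0.00076062 -0.00460994 -0.02890793] [ 0.02930793  0.02888734 -0.00049375]
```

```bash
python3 -m jog '[-0.02,-0.1,0.02,0,0,0,0,0,0,0,0,0]' 1;python3 -m jog '[0,0,0,0,0,0,0,0,0,0,0,0,0,0,0,0,0,0,0,0]' -1 ;python3 -m jog '[0,0,0,0,0,0,0,0,0,0,0,0]'; python3 -c "
from h import *
print(ctrl.get_state()['ft_torque'])"
```

```text
clock: 4.55
tcp_pos: [0.5279, 0.1651, 0.1973]
orientation: [[0.953, 0.303, 0.001], [0.303, -0.953, 0.0], [0.001, -0.0, -1.0]]
ft_force: [-0.6, 0.5, -0.4]
opening: 0.999
grip_force: 0.0
clock: 4.97
tcp_pos: [0.5281, 0.1638, 0.1968]
orientation: [[0.954, 0.301, 0.001], [0.301, -0.954, -0.001], [0.0, 0.001, -1.0]]
ft_force: [-0.3, -3.1, 3.3]
opening: 0.574
grip_force: 61.5
clock: 5.22
tcp_pos: [0.528, 0.1642, 0.1968]
orientation: [[0.953, 0.302, 0.001], [0.302, -0.953, -0.0], [0.001, 0.0, -1.0]]
ft_force: [0.4, -2.2, 4.6]
opening: 0.57
grip_force: 61.6
[-0.71866925  0.02543853 -0.02744317]
```

```bash
python3 -m jog '[0,0,0.05,0,0,0,0,0]';python3 -m jog '[0,0,0.05,0,0,0,0,0]';python3 -m jog '[0,0,0.02,0,0,0,0,0,0,0,0,0]'
```

```text
clock: 5.38
tcp_pos: [0.5282, 0.1641, 0.1952]
orientation: [[0.953, 0.301, 0.001], [0.301, -0.953, -0.0], [0.001, 0.001, -1.0]]
ft_force: [-1.8, -4.6, 9.8]
opening: 0.578
grip_force: 62.2
clock: 5.55
tcp_pos: [0.5284, 0.1641, 0.1938]
orientation: [[0.953, 0.301, 0.002], [0.301, -0.953, -0.0], [0.002, 0.001, -1.0]]
ft_force: [-2.7, -4.6, 13.6]
opening: 0.575
grip_force: 62.6
clock: 5.8
tcp_pos: [0.5286, 0.1642, 0.1935]
orientation: [[0.953, 0.301, 0.003], [0.301, -0.953, -0.0], [0.003, 0.001, -1.0]]
ft_force: [-2.8, -5.6, 14.8]
opening: 0.578
grip_force: 62.6
```

```bash
python3 -m jog '[0,0,0.04,0,0,0,0,0]';python3 -m jog '[0,0,0.03,0,0,0,0,0,0,0,0,0]'
```

```text
clock: 5.97
tcp_pos: [0.5288, 0.1642, 0.1923]
orientation: [[0.954, 0.301, 0.003], [0.301, -0.954, -0.0], [0.003, 0.001, -1.0]]
ft_force: [-3.3, -5.6, 18.0]
opening: 0.568
grip_force: 63.1
clock: 6.22
tcp_pos: [0.5292, 0.1644, 0.1921]
orientation: [[0.954, 0.301, 0.005], [0.301, -0.954, 0.0], [0.005, 0.001, -1.0]]
ft_force: [-4.1, -6.3, 21.8]
opening: 0.575
grip_force: 63.6
```

```bash
cat > tq.py <<'E'
from h import *
s=ctrl.get_state();o=s['orientation'];print('YAW',round(np.degrees(np.arctan2(o[1,0],o[0,0])),1),'z',round(s['tcp_pos'][2],4),'F',s['ft_force'].round(1),'T',s['ft_torque'].round(2),'op',round(s['opening'],3),'t',round(s['clock'],1),'j7',round(s['q'][6],2))
E
python3 tq.py;python3 -m jog '[0,0,0,-0.6,0,0,0,-0.6,0,0,0,0]'>/dev/null;python3 tq.py;python3 -m jog '[0,0,0,-0.6,0,0,0,-0.6,0,0,0,0]'>/dev/null;python3 tq.py
```

```text
YAW 17.5 z 0.1921 F [-4.1 -6.3 21.8] T [-1.34  1.    0.01] op 0.575 t 6.2 j7 -1.75
YAW 24.6 z 0.192 F [-3.8 -5.5 21.6] T [-1.2   0.9   0.03] op 0.573 t 6.5 j7 -1.63
YAW 31.5 z 0.192 F [-3.9 -5.6 22.2] T [-1.15  0.93  0.04] op 0.573 t 6.7 j7 -1.52
```

```bash
python3 -m jog '[0,0,0,-0.9,0,0,0,-0.9,0,0,0,0]'>/dev/null;python3 tq.py;python3 -m jog '[0,0,0,-0.9,0,0,0,-0.9,0,0,0,-0.9,0,0,0,0]'>/dev/null;python3 tq.py; echo UP;python3 -m jog '[0,0,-0.07,0,0,0,0,0]'>/dev/null;python3 tq.py;python3 -m jog '[0,0,-0.07,0,0,0,0,0]'>/dev/null;python3 tq.py
```

```text
YAW 41.9 z 0.192 F [-4.4 -6.2 22.2] T [-1.24  0.91  0.14] op 0.571 t 7.0 j7 -1.34
YAW 57.4 z 0.192 F [-3.2 -4.9 21.8] T [-1.3   0.9   0.09] op 0.573 t 7.3 j7 -1.09
UP
YAW 57.1 z 0.1938 F [-2.5 -5.1 15.1] T [-1.17  0.46  0.11] op 0.57 t 7.5 j7 -1.09
YAW 57.1 z 0.1959 F [-0.3 -3.6 10.4] T [-0.99  0.09  0.02] op 0.572 t 7.6 j7 -1.09
```

```bash
python3 -m jog '[0,0,-0.05,0,0,0,0,0]'>/dev/null;python3 tq.py;python3 -m jog '[0,0,-0.04,0,0,0,0,0]'>/dev/null;python3 tq.py
```

```text
YAW 57.1 z 0.197 F [ 2.7 -3.2  4.2] T [-0.58 -0.5   0.04] op 0.574 t 7.8 j7 -1.09
YAW 57.1 z 0.1974 F [ 1.5 -1.  -2.6] T [-0.17 -0.45  0.04] op 0.575 t 8.0 j7 -1.09
```

```bash
python3 -m jog '[0,0,0.09,0,0,0,0.09,0,0,0,0.05,0,0,0,0,0,0,0,0,0]'>/dev/null;python3 tq.py;python3 -m jog '[0,0,0,-0.9,0,0,0,-0.9,0,0,0,0]'>/dev/null;python3 tq.py;python3 -m jog '[0,0,0,-0.9,0,0,0,-0.9,0,0,0,0]'>/dev/null;python3 tq.py; echo UP;python3 -m jog '[0,0,-0.09,0,0,0,-0.05,0,0,0,-0.05,0,0,0,0,0]'>/dev/null;python3 tq.py;python3 -m jog '[0,0,-0.04,0,0,0,0,0]'>/dev/null;python3 tq.py
```

```text
YAW 57.1 z 0.1919 F [-4.6 -5.8 20.1] T [-1.17  0.81 -0.01] op 0.578 t 8.4 j7 -1.09
YAW 67.7 z 0.192 F [-4.2 -6.3 22.1] T [-1.23  0.83  0.18] op 0.57 t 8.6 j7 -0.91
YAW 78.0 z 0.192 F [-3.7 -6.4 21.2] T [-1.22  0.68  0.11] op 0.576 t 8.9 j7 -0.74
UP
YAW 77.7 z 0.197 F [ 4.1 -2.2  5. ] T [-0.52 -0.71  0.03] op 0.576 t 9.2 j7 -0.74
YAW 77.8 z 0.1974 F [ 2.6 -0.3 -1.7] T [-0.26 -0.53  0.01] op 0.573 t 9.4 j7 -0.74
```

```bash
python3 -m jog '[0,0,0.09,0,0,0,0.09,0,0,0,0.05,0,0,0,0,0,0,0,0,0]'>/dev/null;python3 tq.py;python3 -m jog '[0,0,0,-0.9,0,0,0,-0.9,0,0,0,0]'>/dev/null;python3 tq.py;python3 -m jog '[0,0,0,-0.9,0,0,0,-0.9,0,0,0,0]'>/dev/null;python3 tq.py; echo UP;python3 -m jog '[0,0,-0.09,0,0,0,-0.05,0,0,0,-0.05,0,0,0,0,0]'>/dev/null;python3 tq.py;python3 -m jog '[0,0,-0.04,0,0,0,0,0]'>/dev/null;python3 tq.py
```

```text
YAW 77.7 z 0.1918 F [-3.3 -7.1 21.7] T [-1.23  0.62  0.01] op 0.576 t 9.8 j7 -0.75
YAW 88.3 z 0.1919 F [-2.6 -6.1 22.1] T [-1.31  0.6   0.19] op 0.576 t 10.1 j7 -0.57
YAW 98.6 z 0.1919 F [-2.8 -6.9 22.9] T [-1.19  0.53  0.15] op 0.57 t 10.3 j7 -0.4
UP
YAW 98.4 z 0.1952 F [ 1.5 -0.4 -5.2] T [-0.05 -0.42 -0.06] op 0.571 t 10.6 j7 -0.4
YAW 98.4 z 0.197 F [ -0.1  -1.1 -10.3] T [ 0.08 -0.16 -0.03] op 0.573 t 10.8 j7 -0.4
```

```bash
python3 -m jog '[0,0,0.04,0,0,0,0,0,0,0,0,0]'>/dev/null;python3 tq.py; python3 look.py cap_center .228 e
```

```text
YAW 98.4 z 0.1959 F [ 0.4  0.3 -9.6] T [ 0.1  -0.07 -0.01] op 0.574 t 11.1 j7 -0.4
11.05 [ 0.256  0.34  -0.769  1.599  0.243  1.302 -0.403] [0.5274 0.1645 0.1959]
0.9 [256.8, 281.4] ((257.5, 278.5), 70.01795196533203) 14036 [0.5257 0.1736 0.228 ] tool d [ 0.0093 -0.0003 -0.0321]
0.89 [346.8, 20.7] ((349.25, 16.0), 45.646156311035156) 4041 [0.5393 0.2658 0.228 ] tool d [ 0.0985  0.0265 -0.0321]
```

View pics/e.png

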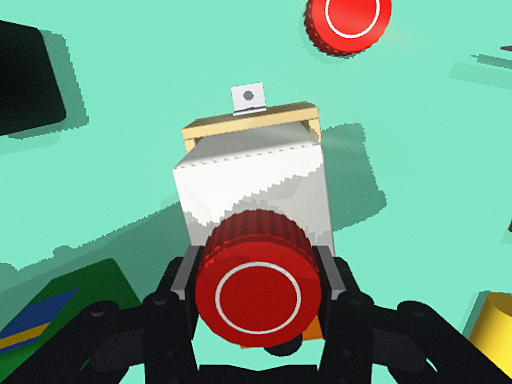

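The cap is seated squarely between the pads, with its ring at (258,298). It now catches low under the ratchet, so it isn't free and the bottle was just being unweighted. I'll push down again and turn on.

```bash
python3 -m jog '[0,0,0.07,0,0,0,0.07,0,0,0,0.05,0,0,0,0,0,0,0,0,0]'>/dev/null;python3 tq.py;python3 -m jog '[0,0,0,-0.9,0,0,0,-0.9,0,0,0,0]'>/dev/null;python3 tq.py;python3 -m jog '[0,0,0,-0.9,0,0,0,-0.9,0,0,0,0]'>/dev/null;python3 tq.py; echo UP;python3 -m jog '[0,0,-0.05,0,0,0,-0.04,0,0,0,0,0]'>/dev/null;python3 tq.py;python3 -m jog '[0,0,-0.04,0,0,0,0,0]'>/dev/null;python3 tq.py
```

```text
YAW 98.3 z 0.1927 F [-4.3 -4.4 14.5] T [-0.86  0.89  0.  ] op 0.573 t 11.6 j7 -0.41
YAW 108.9 z 0.1929 F [-3.7 -5.1 18. ] T [-1.01  0.94  0.02] op 0.577 t 11.8 j7 -0.23
YAW 119.2 z 0.1929 F [-4.2 -5.7 17. ] T [-1.09  0.84  0.06] op 0.575 t 12.1 j7 -0.06
UP
YAW 118.9 z 0.1956 F [-2.7 -3.8  9.8] T [-0.98  0.58  0.02] op 0.57 t 12.3 j7 -0.07
YAW 118.9 z 0.1966 F [-2.7 -4.   7.1] T [-0.83  0.43  0.  ] op 0.575 t 12.5 j7 -0.07
```

```bash
python3 -m jog '[0,0,-0.04,0,0,0,0,0]'>/dev/null;python3 tq.py;python3 -m jog '[0,0,-0.03,0,0,0,0,0]'>/dev/null;python3 tq.py
```

```text
YAW 118.9 z 0.1975 F [-0.7 -3.7  7. ] T [-0.86  0.2   0.08] op 0.57 t 12.7 j7 -0.06
YAW 119.0 z 0.1979 F [ 0.6 -3.7  5.7] T [-0.7  -0.21 -0.01] op 0.574 t 12.8 j7 -0.06
```

```bash
python3 -m jog '[0,0,-0.04,0,0,0,0,0]'>/dev/null;python3 tq.py;python3 -m jog '[0,0,-0.03,0,0,0,0,0]'>/dev/null;python3 tq.py
```

```text
YAW 119.0 z 0.1989 F [ 2.1 -2.3  2.3] T [-0.59 -0.39 -0.01] op 0.577 t 13.0 j7 -0.06
YAW 119.0 z 0.1996 F [ 2.1 -1.  -0.2] T [-0.49 -0.31  0.04] op 0.575 t 13.2 j7 -0.06
```

```bash
python3 -m jog '[0,0,-0.05,0,0,0,0,0]'>/dev/null;python3 tq.py;python3 -m jog '[0,0,-0.05,0,0,0,0,0]'>/dev/null;python3 tq.py
```

```text
YAW 119.0 z 0.2017 F [ 0.4 -1.  -0.9] T [-0.4  -0.19  0.01] op 0.572 t 13.3 j7 -0.06
YAW 119.0 z 0.2039 F [ 0.5 -1.5 -0.7] T [-0.42 -0.13  0.04] op 0.571 t 13.5 j7 -0.06
```

The cap is free: the force stayed near zero past the lift-off height. I'll lift it and carry it over.

```bash
python3 -m jog '[0,0,-0.4,0,0,0,-0.6,0,0,0,-0.8,0,0,0,-0.8,0,0,0,-0.5,0]';python3 -m jog '[0,0,0,0,-0.4,-0.2,0,0,-0.8,-0.43,0,0,-0.86,-0.46,0,0,-0.86,-0.46,0,0]'>/dev/null;python3 -m jog '[-0.86,-0.46,0,0,-0.86,-0.46,0,0,-0.86,-0.46,0,0,-0.86,-0.46,0,0,-0.86,-0.46,0,0]'>/dev/null;python3 -m jog '[-0.86,-0.46,0,0,-0.86,-0.46,0,0,-0.86,-0.46,0,0,-0.5,-0.27,0,0,0,0,0,0]'>/dev/null;python3 -m jog '[0,0,0,0,0,0,0,0]';python3 tq.py; python3 look.py saucer_in .01 f
```

```text
clock: 13.9
tcp_pos: [0.5278, 0.1657, 0.3312]
orientation: [[-0.486, 0.874, 0.003], [0.874, 0.486, 0.002], [0.0, 0.003, -1.0]]
ft_force: [0.2, 1.2, -0.5]
opening: 0.574
grip_force: 64.5
clock: 15.32
tcp_pos: [0.5355, -0.3009, 0.3273]
orientation: [[-0.486, 0.874, -0.0], [0.874, 0.486, 0.002], [0.002, 0.001, -1.0]]
ft_force: [-0.1, 0.3, -0.1]
opening: 0.573
grip_force: 64.5
YAW 119.1 z 0.3273 F [-0.1  0.3 -0.1] T [ 0.09 -0.01  0.04] op 0.573 t 15.3 j7 0.82
15.3167 [ 0.876  0.402 -0.615  1.195  0.227  1.612  0.816] [ 0.5355 -0.3009  0.3273]
0.71 [255.3, 135.9] ((253.77365112304688, 137.6325225830078), 56.05744171142578) 9680 [ 0.5285 -0.2953  0.01  ] tool d [ 0.0077 -0.0037  0.3173]
```

View pics/f.png

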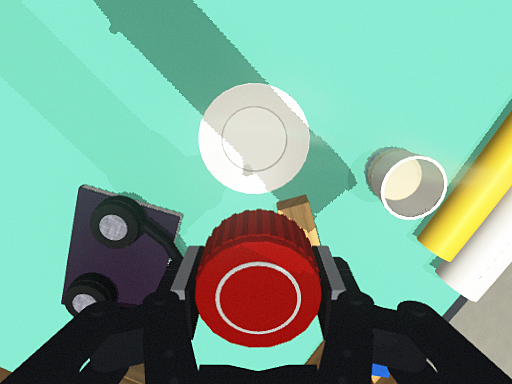

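The cap is held upright with its ring at (258,297). The saucer's floor ring is centred at about (254,138).

```bash
python3 - <<'E'
from h import *
s=ctrl.get_state();w=at_z('wrist',(254,138.5),.005);print(w,s['orientation'].T@(w-s['tcp_pos']))
E
python3 -m jog '[0.04,-0.07,0.6,0,0.04,0,0.9,0,0,0,0.9,0,0,0,0.9,0,0,0,0.9,0]';python3 -m jog '[0,0,0.9,0,0,0,0.8,0,0,0,0.6,0,0,0,0.4,0,0,0,0.3,0]' >/dev/null;python3 -m jog '[0,0,0.2,0,0,0,0.1,0,0,0,0,0]'; python3 tq.py
```

```text
[ 0.52947085 -0.29991765  0.005     ] [ 0.00323763 -0.00543372  0.32289188]
clock: 15.83
tcp_pos: [0.5314, -0.2993, 0.1589]
orientation: [[-0.487, 0.874, 0.001], [0.874, 0.487, -0.001], [-0.001, 0.001, -1.0]]
ft_force: [0.6, -0.5, -0.7]
opening: 0.572
grip_force: 64.5
clock: 16.5
tcp_pos: [0.5313, -0.3007, 0.0277]
orientation: [[-0.485, 0.874, 0.0], [0.874, 0.485, 0.0], [0.0, 0.0, -1.0]]
ft_force: [-0.3, -0.4, -0.3]
opening: 0.573
grip_force: 64.5
YAW 119.0 z 0.0277 F [-0.3 -0.4 -0.3] T [-0.01 -0.   -0.01] op 0.573 t 16.5 j7 0.72
```

```bash
python3 -m jog '[0,0,0.2,0,0,0,0.15,0,0,0,0.1,0,0,0,0,0]'>/dev/null; python3 tq.py; python3 -m jog '[0,0,0.05,0,0,0,0,0]'>/dev/null; python3 tq.py; python3 -m jog '[0,0,0.04,0,0,0,0,0]'>/dev/null; python3 tq.py
```

```text
YAW 119.0 z 0.0088 F [-0.   0.4 -0. ] T [-0.02 -0.01 -0.01] op 0.572 t 16.8 j7 0.71
YAW 119.0 z 0.0076 F [ 0.9  0.6 -0.4] T [-0.02 -0.04  0.02] op 0.572 t 17.0 j7 0.71
YAW 119.0 z 0.0061 F [-0.2  0.5 -0.5] T [ 0.02  0.01 -0.06] op 0.573 t 17.2 j7 0.71
```

```bash
python3 -m jog '[0,0,0.03,0,0,0,0,0]'>/dev/null; python3 tq.py; python3 -m jog '[0,0,0.02,0,0,0,0,0]'>/dev/null; python3 tq.py; python3 look.py saucer_in .005 g
```

```text
YAW 119.0 z 0.0058 F [-2.9  0.9  6.5] T [0.31 0.54 0.09] op 0.572 t 17.3 j7 0.7
YAW 119.0 z 0.0057 F [-7.1  1.8 12.6] T [0.63 1.2  0.02] op 0.571 t 17.5 j7 0.7
17.5 [ 0.862  0.62  -0.541  1.636  0.367  0.988  0.704] [ 0.5312 -0.3012  0.0057]
0.75 [254.9, 195.7] ((255.60118103027344, 240.15252685546875), 167.35333251953125) 48012 [ 0.5147 -0.2737  0.005 ] tool d [ 0.0321 -0.0012  0.0007]
```

View pics/g.png

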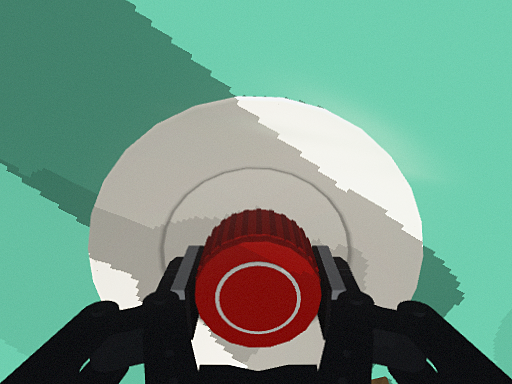

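The cap stands centred inside the saucer's floor ring (columns 163 to 350) at the expected height. I'll ease off the press, open a little, and rise straight up.

```bash
python3 -m jog '[0,0,-0.02,0,0,0,0,0]'>/dev/null; python3 tq.py; python3 -m jog '[0,0,0,0,0,0,0,0,0,0,0,0,0,0,0,0]' 0.45 >/dev/null; python3 tq.py;python3 -m jog '[0,0,-0.2,0,0,0,-0.3,0,0,0,-0.5,0,0,0,-0.8,0,0,0,-0.8,0]'>/dev/null;python3 -m jog '[0,0,-0.8,0,0,0,-0.8,0,0,0,-0.8,0,0,0,0,0,0,0,0,0]'>/dev/null; python3 tq.py
python3 - <<'E'
from h import *
a=ctrl.camera('wrist');b=ctrl.camera('side')
cv2.imwrite('pics/i.png',np.hstack([cv2.resize(a,(400,300)),b[100:340,130:390][:, :] if 0 else cv2.resize(b[90:330,110:430],(400,300))]))
E
```

```text
YAW 119.0 z 0.0058 F [-3.   0.7  8. ] T [0.39 0.54 0.08] op 0.575 t 17.8 j7 0.7
YAW 119.0 z 0.0047 F [-0.1 -0.2  0.4] T [-0.04  0.02  0.06] op 0.723 t 18.1 j7 0.7
YAW 119.0 z 0.2088 F [-0.7 -0.4 -1.4] T [-0.   -0.    0.01] op 0.727 t 18.9 j7 0.79
```

View pics/i.png

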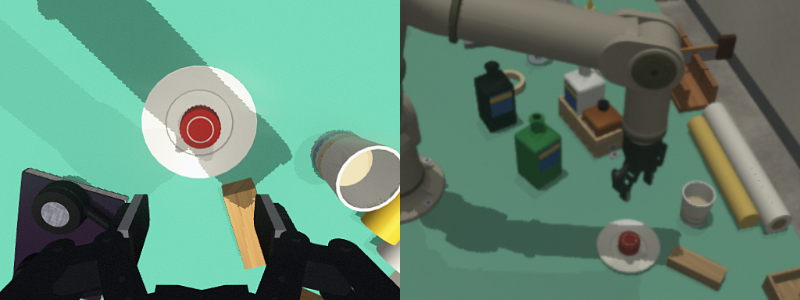

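The cap stands upright near the saucer's centre, at about (201,128) in the left picture. The bottle is still in its caddy, open, at about (583,92) in the right picture. The gripper is clear of everything.

```bash
python3 -c "
from cell import ctrl
print(ctrl.job_done())"
```

```text
the job is handed in; nothing more can be done
None
```

The red cap is off and standing upright near the middle of the saucer, with the bottle upright in its caddy; the job is handed in at about 19 s, with no verdict shown.

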